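# Third hand for a drawer pull

## Robot

A 7-joint arm with a two-finger parallel gripper is mounted at the origin on the work surface. World frame = base frame: x ahead of the robot, y to its left, z up, the work surface at z = 0. Lengths are in m, angles in rad, forces in N, time in s.
With the tool pointing down it reaches from about 0.425 to 0.825 m from the base axis. Payload 3.6 kg.
Tool frame: the origin (TCP) lies midway between the tips of the shut fingers; the grasp point (between the pads) lies 19 mm behind it; z points along the fingers, y is the line along which they close (so a half turn about z gives the same grasp; the last joint's range is limited). The gripper opens to 85 mm and grips with 20 to 120 N. Pads are 22 mm wide; open, the fingers measure 114 mm over their backs; the gripper's body (76 mm by 85 mm) begins 54 mm behind the grasp point. The pads swing forward as they close: fully open they stand 13 mm farther back than shut.
Start: joints at [1.103, 0.615, -0.013, 1.423, 0.008, 1.103, -0.04], TCP at [0.277, -0.588, 0.231] pointing down, gripper open.
Joint ranges: [-3.12, 3.12], [-0.3, 2.06], [-1.34, 1.32], [0.26, 2.42], [-1.36, 4.5], [0.01, 1.98], [-2.84, 2.84]. Speed limits (rad/s): [2.79, 2.79, 3.14, 3.14, 3.14, 3.14, 3.14].

## Interface

Orientations are given as [roll, pitch, yaw] about the fixed x, y, z axes, in that order (R = Rz(yaw) Ry(pitch) Rx(roll)).
In Python, from plant import robot, snapshot, camera_params, ticket, recognise gives the robot as it stands.
- The arm moves only by the tool jog_arm, never from a script. Its argument "moves" is a list of rows, each a list of 6 numbers: the shift along the tool's x, y, z in m, then the turn, a rotation vector about the tool's x, y, z in rad. In form: [[tx, ty, tz, wx, wy, wz], ...]. A call has 1 to 20 rows; each row shifts and turns the commanded pose from where the row before left it, along the tool's axes as they then stand; what a row does not reach is not made up. A row lasts 1/12 s, in which the tool goes at most 41.7 mm and 7.16 degrees, less where a joint would pass 70% of its speed; a pose out of reach is approached as far as the arm can. A call with a gripper value outside its range is refused whole. "grip" is the opening in per cent of the stroke, from 0 (shut) to 100 (fully open), set as the call begins (left out, the last holds). The fingers move at their own pace and stop on an object; "force" is the grip in N (left out, the last holds). Time passes only in rows, so rows that do not move let the fingers close. It gives the time, the measured TCP pose, the force, the opening and the grip force at its end, in the units of the state.
- robot.state(): the state, without advancing time (a new reading comes with each control period).
- snapshot(name): name is "scene" or "top" or "wrist"; returns the picture (384x512x3 uint8, red, green, blue); there is no depth.
- camera_params(name): a dict with "K" (3x3 intrinsics, pixels), "D" ([k1, k2, p1, p2, k3] as OpenCV has them; the pictures are not rectified), "R" (3x3) and "t" (3): a world point X has camera coordinates R X + t. Camera axes: x right, y down, z forward; pixel columns grow to the right and rows downward; lengths in m; the calibration is good to about 2 mm. A picture is of the moment at which its call begins: read the wrist's pose just before it. camera_params takes no time and is no camera call; for the wrist camera it gives the pose at the moment of the call.
- ticket.sign_off(): hands the job in; it is judged then, once.
Trained networks look in the newest picture that a camera, given by its name, has taken for a name from the list of things; names that differ only in an ending like _2 or _b are one class to them, and where a whole thing is asked for, a point or a joint stands for the part that bears it (a point fixed in the world has none). Each returns a list of dicts, best first, with "confidence" (0 to 1); they miss things now and then, are a little off and sometimes report something else, mostly with a low value. They report only what shows in the picture. A call takes as long as a camera call. They do not tell look-alikes from the thing itself.
- recognise(label, camera): "xy" ([column, row] as shares, 0 to 1, of the picture: columns of its width, rows of its height, amid what is visible of it).
The state is a dict: "time": time; "qpos": joint angles; "qd": joint speeds; "tau": joint torques, N m; "ee_pos": TCP position; "tool_rot": TCP orientation; "force": force on the tool from outside, world axes, zero at the start; "moment": the same for the moment, N m; "gripper_width": opening from 0.0 (shut) to 1.0 (fully open); "grip_force": force on a finger pad.
Only numpy, scipy, OpenCV 4.12 (cv2) and the standard library are available. Lean on these libraries where they do the work, as an engineer would, in place of code of your own. Each camera call takes 0.05 s, during which the arm holds its last target. There are 200 camera calls.

## Task

Two aluminium pulls lie on the bench: pick up the one whose feet match the two holes in the front of the drawer, and hold it level against the outside of the drawer front with its feet flat over the holes, so that I can put the screws in from inside. Press it on steadily with about 10 N (the push of a kilogram's weight), never ramming it, and finish like that, still holding and pressing it; leave the other pull and the other things on the bench alone.

Things in the scene. Friction and masses are not known exactly. Their poses are not given: they have to be found in the camera images.
- long_pull_mid (a point): Longer drawer pull, aluminium, 0.1 kg, D-shaped, lying on its side. Straight strap 146 mm long, 10 mm thick, 24 mm high, flat sides upright; a leg at each end, foot centres 128 mm apart. This point: the strap's centre, 12 mm above the bench. x points from strap to feet, y along the strap, z up. 32 mm of free room between strap and foot plane.
- long_pull_feet (a point): Half-way between the longer pull's two foot faces, in their plane: 37 mm along +x from long_pull_mid, same axes. Each foot face is flat, 18 mm wide, 24 mm high.
- short_pull_mid (a point): The shorter pull, same make and same axes, but 114 mm long with feet 96 mm apart, about 0.08 kg; it does not fit the holes. The point is its strap's centre, half-way up.
- holes_mid (a point): On the drawer front's outer face, half-way between its two dark 12 mm through holes (64 mm either side, 83 mm above the bench, pale marks of old feet round them). The wooden drawer stands fixed; its front is upright, flat, rigid, 360 mm wide, 115 high, 19 thick. x is level and points through the front into the drawer (press along +x), y along the front, z up. The open box extends 300 mm behind.
- screwdriver: Screwdriver, 200 mm, lying on the bench. Leave alone.
- screw_tray: Small open steel tray, 100 x 75 x 22 mm, with screws and washers. Leave alone.
- petri_dish: Clear closed petri dish, 94 mm across, 16 mm high, with a shell inside. Leave alone.
- slide_box: Grey box for microscope slides, 95 x 170 x 34 mm. Leave alone.
- shell_jar: Glass jar with white lid, 62 mm across, 84 mm high, a shell inside. Leave alone.
- marker: Marker pen with black cap, 135 mm long, lying on the bench. Leave alone.
Not all that is in view belongs to the job. What is shaped like the part that bears long_pull_mid but black is not meant.

How it is judged:
On the way, in this order (a step that is already met when the one before it is completed fails the run):
1. the longer pull is picked up, clear of the bench (height (world z) of long_pull_mid above 0.04 m and contact force between the fingers and long_pull above 1 N), for 0.2 s.
2. it is held over the holes and pressed on with 5 to 16 N for a second (contact force between long_pull and drawer between 5 and 16 N and x of long_pull_feet in the frame of holes_mid above -0.003 m and y of long_pull_feet in the frame of holes_mid between -0.004 and 0.004 m and z of long_pull_feet in the frame of holes_mid between -0.004 and 0.004 m and angle between the y axis of long_pull_feet and the y axis of holes_mid, either way round below 0.035 rad and angle between the x axis of long_pull_feet and the x axis of holes_mid, either way round below 0.06 rad and contact force between the fingers and long_pull above 1 N and linear speed of long_pull below 0.02 m/s), for 1 s.
At the end, for the whole second after the job is handed in: Through the last second the longer pull is held still in the fingers, its feet touching the drawer front (3 mm) and pressed on it with 5 to 16 N, the feet's mid-point within 4 mm sideways and in height of the mid-point between the holes, level and parallel within 2 degrees (pitch 3.5) (all of step 2); the arm keeps its last pose, push and grip.
It fails at once if the pull is rammed against the drawer with more than 40 N (contact force between long_pull and drawer above 40 N).
It fails at once if the shorter pull or another thing on the bench is pushed away by more than 25 mm (distance of any of short_pull_mid, screwdriver, screw_tray, petri_dish, slide_box, shell_jar, marker from where it was at the start of the episode above 0.025 m).
It also fails if it takes over 51 s, if anything falls off the work surface, if the arm or the gripper's body presses on something with over 40 N, if the wrist force passes 120 N, or if a joint passes its speed limit or range.

## Working session

There is one attempt and no reset: what is moved stays moved. The work goes in short steps, Python scripts to look and compute and a tool call to move; the robot and the scene stay as the last step left them, time stands still between calls to the robot, and variables do not carry over. Pictures are saved under pics/ and viewed, at most 10 in all, crops included, and the job is handed in when it is done.

Besides the shell and the picture viewer there is one more tool, called after ">>>" in YAML: its name, and indented under it one key for each argument. jog_arm: Moves the arm, as the interface text tells. Its arguments: {"type":"object","properties":{"moves":{"type":"array"},"grip":{"type":"number"},"force":{"type":"number"}},"required":["moves"]}

```bash
mkdir -p pics
cat > h.py <<'E'
import numpy as np, cv2
from scipy.spatial.transform import Rotation as Rn
from plant import robot, snapshot, camera_params, ticket, recognise
def save(cam,fn,scale=1.5):
    im=snapshot(cam); cv2.imwrite('pics/'+fn,cv2.resize(im[:,:,::-1],None,fx=scale,fy=scale)); return im
def ray(p,uv):
    K=np.array(p['K']);D=np.array(p['D']);R=np.array(p['R']);t=np.array(p['t'])
    n=cv2.undistortPoints(np.array([[uv]],float),K,D)[0,0]
    return -R.T@t, R.T@np.array([n[0],n[1],1])
def atz(p,uv,z):
    o,d=ray(p,uv); return o+d*(z-o[2])/d[2]
def proj(p,X):
    return cv2.projectPoints(np.array(X,float).reshape(-1,3),cv2.Rodrigues(np.array(p['R']))[0],np.array(p['t']),np.array(p['K']),np.array(p['D']))[0][:,0]
E
python3 - <<'E'
from h import *
s=robot.state(); print({k:np.round(v,3) for k,v in s.items()})
for c in ['scene','top']:
    save(c,c+'0.png'); p=camera_params(c)
    print(c,'pos',np.round(-np.array(p['R']).T@p['t'],3))
    for l in ['long_pull_mid','long_pull_feet','short_pull_mid','holes_mid']:
        print(l,[(np.round([d['xy'][0]*512,d['xy'][1]*384],1).tolist(),round(d['confidence'],2),np.round(atz(p,[d['xy'][0]*512,d['xy'][1]*384],.083 if 'hol' in l else .012),3).tolist()) for d in recognise(l,c)])
E
```

```text
{'time': np.float64(0.0), 'qpos': array([ 1.104,  0.616, -0.013,  1.425,  0.008,  1.103, -0.04 ]), 'qd': array([ 0.001,  0.   ,  0.   ,  0.001,  0.001, -0.001,  0.003]), 'tau': array([ 0.0000e+00, -4.6921e+01,  2.5900e-01, -1.7103e+01,  1.0000e-02,
        9.0000e-03,  0.0000e+00]), 'ee_pos': array([ 0.277, -0.587,  0.23 ]), 'tool_rot': array([-3.139,  0.   ,  0.441]), 'force': array([-0.734,  0.152, -0.054]), 'moment': array([ 0.006, -0.022, -0.062]), 'grip_force': np.float64(0.0), 'gripper_width': np.float64(0.995)}
scene pos [ 1.137 -0.789  0.946]
long_pull_mid [([328.1, 265.7], 0.9, [0.845, -0.101, 0.012]), ([137.9, 202.5], 0.84, [0.174, -0.336, 0.012]), ([271.1, 204.7], 0.83, [0.536, -0.012, 0.012]), ([245.4, 176.5], 0.64, [0.357, 0.042, 0.012]), ([254.3, 133.0], 0.54, [0.171, 0.299, 0.012])]
long_pull_feet [([253.4, 133.7], 0.76, [0.172, 0.292, 0.012]), ([245.4, 176.0], 0.59, [0.355, 0.044, 0.012]), ([268.6, 207.7], 0.56, [0.54, -0.031, 0.012]), ([140.9, 206.6], 0.51, [0.2, -0.341, 0.012]), ([331.7, 152.0], 0.42, [0.514, 0.42, 0.012])]
short_pull_mid [([212.0, 237.3], 0.74, [0.494, -0.267, 0.012])]
holes_mid [([329.5, 152.5], 0.56, [0.557, 0.319, 0.083]), ([285.1, 253.5], 0.23, [0.748, -0.203, 0.083])]
top pos [ 0.441 -0.093  1.232]
long_pull_mid [([130.1, 298.3], 0.96, [0.167, 0.307, 0.012]), ([353.2, 290.5], 0.83, [0.197, -0.346, 0.012]), ([218.9, 239.4], 0.66, [0.342, 0.048, 0.012]), ([271.6, 71.0], 0.66, [0.845, -0.103, 0.012]), ([239.3, 171.9], 0.51, [0.541, -0.009, 0.012])]
long_pull_feet [([221.0, 240.7], 0.75, [0.338, 0.042, 0.012]), ([355.1, 294.5], 0.61, [0.185, -0.352, 0.012]), ([277.6, 65.8], 0.61, [0.861, -0.121, 0.012]), ([239.7, 174.9], 0.6, [0.532, -0.011, 0.012]), ([132.6, 302.0], 0.58, [0.156, 0.299, 0.012])]
short_pull_mid [([326.7, 187.0], 0.84, [0.498, -0.268, 0.012])]
holes_mid [([101.8, 175.8], 0.84, [0.521, 0.371, 0.083])]
```

View pics/top0.png

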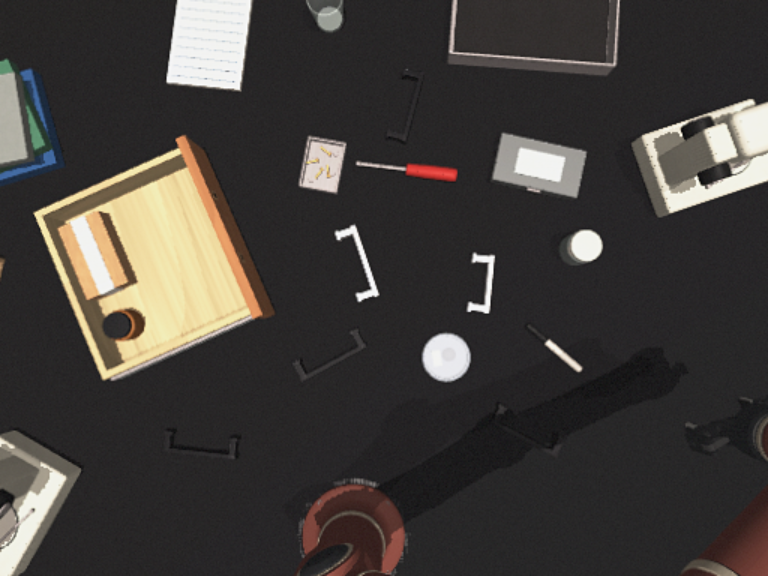

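View pics/scene0.png

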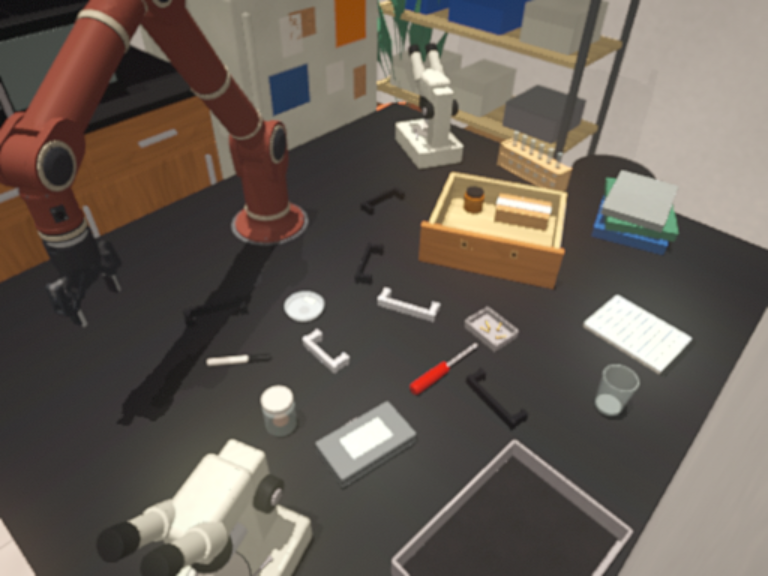

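The long aluminium pull is at top (240,175) and the short one at (322,189). The drawer front runs from about (122,93) to (178,210), and in the scene view its holes are at about (309,162) and (343,169). The black pulls are decoys. Next I'll refine these positions.

```bash
cat >> h.py <<'E'
def rel(pos,rpy,cmd=None):
    s=robot.state(); R=Rn.from_euler('xyz',s['tool_rot']); T=Rn.from_euler('xyz',rpy)
    return np.round(R.inv().apply(np.array(pos)-s['ee_pos']),4), np.round((R.inv()*T).as_rotvec(),4)
def pullfit(p,im,seed,z=.024,win=70):
    # top-surface outline on plane z -> minAreaRect corners
    g=im.min(2); m=(g>120).astype(np.uint8)
    n,l,st,c=cv2.connectedComponentsWithStats(m)
    ks=[k for k in range(1,n) if st[k,4]>60]
    k=min(ks,key=lambda k:np.hypot(*(c[k]-seed)))
    uv=np.argwhere(l==k)[:,::-1]
    W=np.array([atz(p,q,z)[:2] for q in uv])*1000
    r=cv2.minAreaRect(W.astype(np.float32)); return st[k],W,r
E
python3 - <<'E'
from h import *
im=snapshot('top');p=camera_params('top')
st,W,r=pullfit(p,im,[240,175]); print(st,r,np.mean(W,0))
w=camera_params('wrist'); s=robot.state(); R=Rn.from_euler('xyz',s['tool_rot'])
c=-np.array(w['R']).T@w['t']; print('cam in tool',R.inv().apply(c-s['ee_pos']),'axes (rows x,y,z cam in tool)\n',np.round(R.inv().apply(np.array(w['R'])),2),np.array(w['K'])[0,0])
im=snapshot('scene');p=camera_params('scene'); print(atz(p,[308.7,162.5],.083),atz(p,[342.7,169.5],.083))
cv2.imwrite('pics/sc_crop.png',cv2.resize(im[110:200,270:390,::-1],None,fx=6,fy=6,interpolation=cv2.INTER_CUBIC))
E
```

```text
[223 150  30  51 314] ((530.2203369140625, -4.719394683837891), (146.94424438476562, 43.474769592285156), 19.529804229736328) [532.4766986  -12.13659579]
cam in tool [ 0.07455978  0.0001699  -0.1424771 ] axes (rows x,y,z cam in tool)
 [[ 0.    1.   -0.  ]
 [-0.96  0.   -0.29]
 [-0.29  0.    0.96]] 311.25156267635964
[0.53524411 0.20769412 0.083     ] [0.65496116 0.26135329 0.083     ]
```

View pics/sc_crop.png

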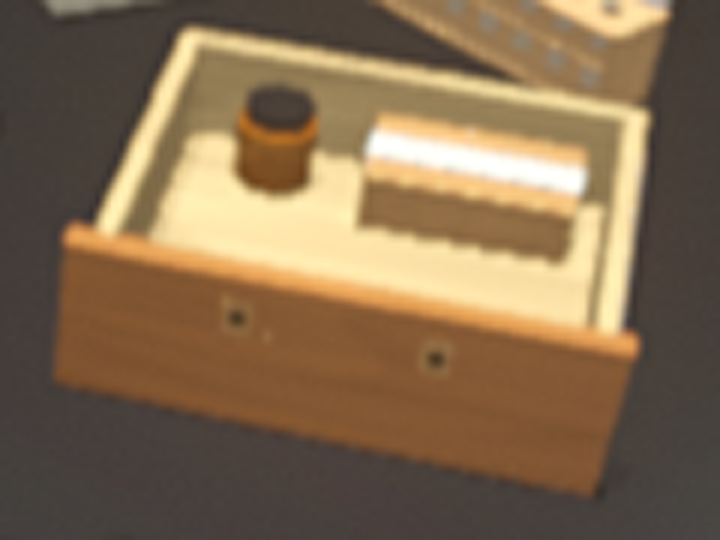

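The holes are at scene px (309.1,162.4) and (342.1,169.3), which puts them 131 mm apart (128 expected). holes_mid is about (0.595, 0.2345) and the front's yaw about 24°. Now I'll move over the pull.

Run:
```python
from h import *
print(rel([.5355,-.020,.14],[np.pi,0,.341]), robot.state()['force'])
```

```text
(array([ 0.4758, -0.4033,  0.0913]), array([-0.0001, -0.    ,  0.0999])) [-0.96856681 -0.14120276  1.19594594]
```

>>> jog_arm:
  moves:
    - [0.0264, -0.0224, 0, 0, 0, 0]
    - [0.0264, -0.0224, 0, 0, 0, 0]
    - [0.0264, -0.0224, 0, 0, 0, 0]
    - [0.0264, -0.0224, 0, 0, 0, 0]
    - [0.0264, -0.0224, 0, 0, 0, 0]
    - [0.0264, -0.0224, 0, 0, 0, 0]
    - [0.0264, -0.0224, 0, 0, 0, 0]
    - [0.0264, -0.0224, 0, 0, 0, 0]
    - [0.0264, -0.0224, 0, 0, 0, 0]
    - [0.0264, -0.0224, 0, 0, 0, 0]
    - [0.0264, -0.0224, 0, 0, 0, 0]
    - [0.0264, -0.0224, 0, 0, 0, 0]
    - [0.0264, -0.0224, 0, 0, 0, 0]
    - [0.0264, -0.0224, 0, 0, 0, 0]
    - [0.0264, -0.0224, 0.02, 0, 0, 0]
    - [0.0264, -0.0224, 0.02, 0, 0, 0.05]
    - [0.0264, -0.0224, 0.03, 0, 0, 0.05]
    - [0.0264, -0.0224, 0.02, 0, 0, 0]
    - [0, 0, 0, 0, 0, 0]
    - [0, 0, 0, 0, 0, 0]
  grip: 32
  force: 60

```text
time: 2.27
ee_pos: [0.5383, -0.0227, 0.1427]
tool_rot: [-3.14, 0.002, 0.346]
force: [-0.2, -1.1, 0.3]
gripper_width: 0.319
grip_force: 0.0
```

Run:
```python
from h import *
s=robot.state(); print(s['ee_pos'],s['tool_rot'],s['gripper_width'],s['force'],s['time'])
p=camera_params('wrist'); im=save('wrist','w1.png')
print(proj(p,[.5355,-.020,.024]))
st,W,r=pullfit(p,im,proj(p,[.5302,-.0047,.024])[0]); print(st,r)
```

```text
[ 0.53825602 -0.02265499  0.14273271] [-3.13954587e+00  1.85178515e-03  3.46313466e-01] 0.31936278318606137 [-0.23095116 -1.06302753  0.25858972] 2.2667
[[248.97975543 186.93327313]]
[ 201   98   53  162 3030] ((531.3834838867188, -2.8834495544433594), (145.4779510498047, 42.02125549316406), 19.869596481323242)
```

View pics/w1.png

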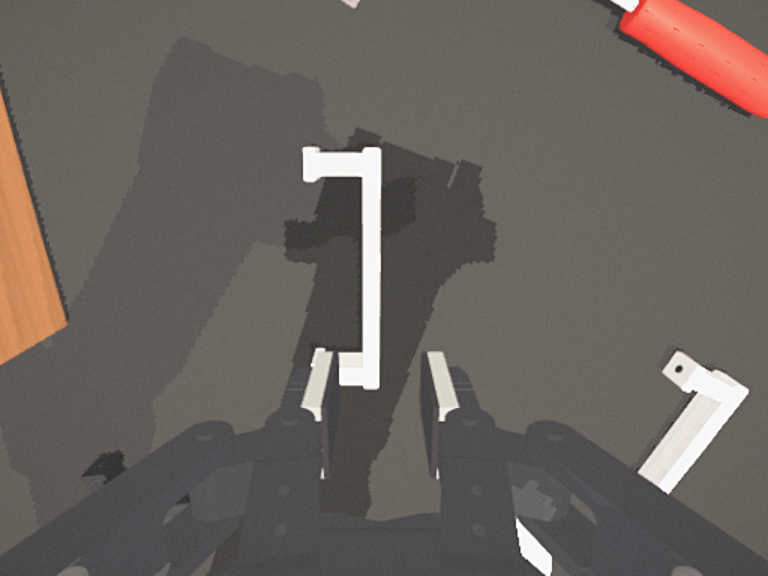

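The wrist view shows the pull's outline fitting 145.5 x 42 mm. The strap is at about px (248,180), 5 mm off the finger midline toward the feet. I'll centre on it and go down.

>>> jog_arm:
  moves:
    - [0, -0.005, 0.015, 0, 0, 0]
    - [0, 0, 0.02, 0, 0, 0]
    - [0, 0, 0.025, 0, 0, 0]
    - [0, 0, 0.025, 0, 0, 0]
    - [0, 0, 0.015, 0, 0, 0]
    - [0, 0, 0.01, 0, 0, 0]
    - [0, 0, 0, 0, 0, 0]
    - [0, 0, 0, 0, 0, 0]

```text
time: 2.98
ee_pos: [0.537, -0.0221, 0.0348]
tool_rot: [3.141, -0.001, 0.339]
force: [-0.3, 0.2, 1.2]
gripper_width: 0.322
grip_force: 0.0
```

Run:
```python
from h import *
s=robot.state(); print(s['ee_pos'],s['tool_rot'],s['gripper_width'],s['force'],s['time'])
print(rel([.5368,-.0179,.005],[np.pi,0,.3468]))
```

```text
[ 0.53699515 -0.02207801  0.03477549] [ 3.14066754e+00 -7.75136754e-04  3.39033512e-01] 0.32174071428862194 [-0.25891277  0.18349745  1.19476138] 2.9833
(array([ 0.0012, -0.004 ,  0.0298]), array([ 0.0009, -0.0008, -0.0078]))
```

```bash
cat >> h.py <<'E'
def avg(n=8,cam='wrist'):
    P=[];E=[];F=[]
    for i in range(n):
        im=snapshot(cam); s=robot.state(); P.append(s['ee_pos']);E.append(Rn.from_euler('xyz',s['tool_rot']).as_quat());F.append(s['force'])
    r=Rn.from_quat(E).mean().as_euler('xyz')
    return np.mean(P,0),r,np.mean(F,0),np.std(P,0),im
E
python3 - <<'E'
from h import *
P,r,F,sd,im=avg(); print(P,r,F,sd)
p=camera_params('wrist')
cv2.imwrite('pics/w2.png',cv2.resize(im[:,:,::-1],None,fx=1.5,fy=1.5))
E
```

```text
[ 0.53737854 -0.02113083  0.03515441] [ 3.14074777e+00 -2.08035901e-03  3.40390240e-01] [ 0.11821731  0.14528448 -0.03213415] [0.0002664  0.00032818 0.0003051 ]
```

View pics/w2.png

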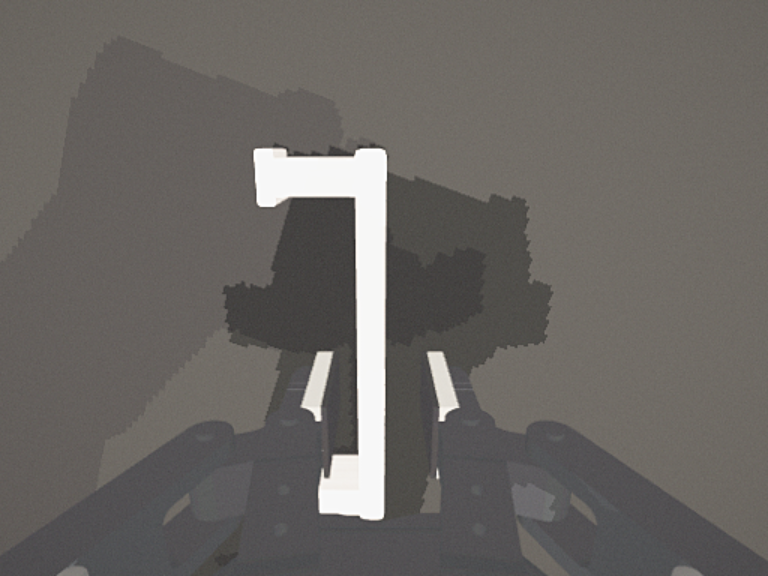

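The strap is at px column ~247 against a finger midline of ~253, so it is about 3 mm off. I'll correct that, go down and grip.

>>> jog_arm:
  moves:
    - [0.001, -0.0035, 0, 0, 0, -0.006]
    - [0, 0, 0.01, 0, 0, 0]
    - [0, 0, 0.01, 0, 0, 0]
    - [0, 0, 0.006, 0, 0, 0]
    - [0, 0, 0.004, 0, 0, 0]
    - [0, 0, 0, 0, 0, 0]
    - [0, 0, 0, 0, 0, 0]

```text
time: 3.97
ee_pos: [0.5361, -0.0172, 0.0035]
tool_rot: [-3.141, 0.001, 0.347]
force: [0.2, -0.1, -0.3]
gripper_width: 0.321
grip_force: 0.0
```

>>> jog_arm:
  moves:
    - [0, 0, 0, 0, 0, 0]
    - [0, 0, 0, 0, 0, 0]
    - [0, 0, 0, 0, 0, 0]
    - [0, 0, 0, 0, 0, 0]
    - [0, 0, 0, 0, 0, 0]
    - [0, 0, 0, 0, 0, 0]
    - [0, 0, 0, 0, 0, 0]
    - [0, 0, 0, 0, 0, 0]
  grip: 0
  force: 70

```text
time: 4.63
ee_pos: [0.5367, -0.0172, 0.0044]
tool_rot: [3.141, -0.001, 0.347]
force: [-0.2, 0.4, 2.9]
gripper_width: 0.096
grip_force: 70.4
```

>>> jog_arm:
  moves:
    - [0, 0, -0.01, 0, 0, 0]
    - [0, 0, -0.02, 0, 0, 0]
    - [0, 0, -0.02, 0, 0, 0]
    - [0, 0, -0.02, 0, 0, 0]
    - [0, 0, -0.03, 0, 0, 0]
    - [0.02, -0.002, -0.03, 0, 0, 0]
    - [0.03, -0.003, -0.03, 0, 0, 0]
    - [0.03, -0.003, -0.03, 0, 0, 0]
    - [0.03, -0.003, -0.006, 0, 0, 0]
    - [0.03, -0.003, 0, 0, 0, 0]
    - [0.015, -0.003, 0, 0, 0, 0]
    - [0, 0, 0, 0, 0, -0.076]
    - [0, 0, 0, 0.1, 0, 0]
    - [0, 0, 0, 0.1, 0, 0]
    - [0, 0, 0, 0.1, 0, 0]
    - [0, 0, 0, 0.1, 0, 0]
    - [0, 0, 0, 0, 0, 0]
    - [0, 0, 0, 0, 0, 0]
    - [0, 0, 0, 0, 0, 0]

```text
time: 6.22
ee_pos: [0.6746, 0.0526, 0.1991]
tool_rot: [-2.741, 0.0, 0.425]
force: [0.2, 0.6, -0.4]
gripper_width: 0.097
grip_force: 69.8
```

Run:
```python
from h import *
P,r,F,sd,im=avg(6); s=robot.state(); print(P,r,F,s['gripper_width'],s['grip_force'],s['time'])
p=camera_params('wrist'); np.savez('w3.npz',im=im,**{k:np.array(p[k]) for k in 'KDRt'},P=P,r=r)
print(proj(p,[[.535,.208,.083],[.655,.261,.083]]))
print(recognise('holes_mid','wrist'))
cv2.imwrite('pics/w3.png',cv2.resize(im[:,:,::-1],None,fx=1.5,fy=1.5))
```

```text
[0.67480147 0.05338718 0.1998289 ] [-2.74184061e+00 -1.17860902e-03  4.26267816e-01] [ 0.12830533  0.25317954 -1.03956668] 0.09644502529548464 69.75892424583435 6.5167
[[131.37798193 222.77492906]
 [117.93337877 103.58998697]]
[{'xy': [0.1705, 0.3815], 'confidence': 0.56}]
```

View pics/w3.png

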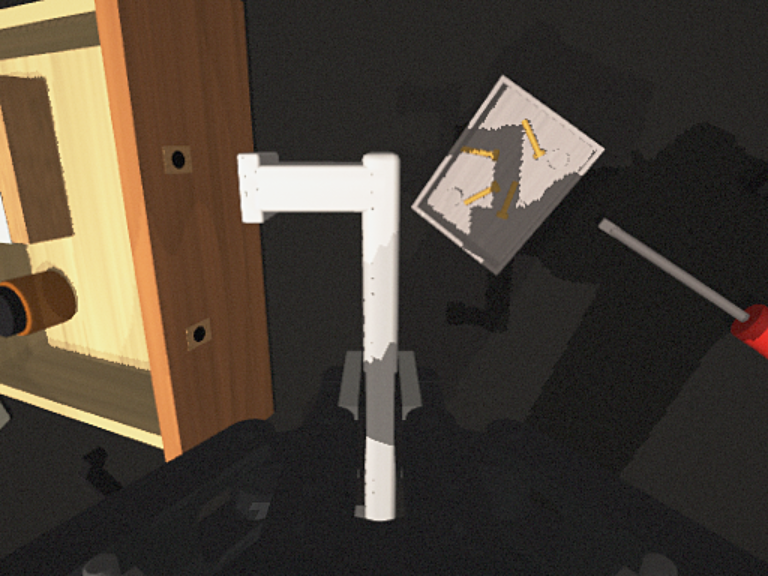

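The pull is held. The holes show at about px (118.7,106) and (132.7,222.7). The strap ends are at about rows 102 and 346. Now I'll measure both properly.

Run:
```python
from h import *
d=np.load('w3.npz'); im=d['im'];p={k:d[k] for k in 'KDRt'}
g=im.max(2).astype(float); H=[]
for u,v in [(118.7,106),(132.7,222.7)]:
    u0,v0=int(round(u)),int(round(v)); w=g[v0-6:v0+7,u0-6:u0+7]; k=w<45
    yy,xx=np.mgrid[v0-6:v0+7,u0-6:u0+7]; c=[xx[k].mean(),yy[k].mean()]; H.append(atz(p,c,.083)); print(k.sum(),c,H[-1])
v=H[1]-H[0] if H[1][0]>H[0][0] else H[0]-H[1]; m=(H[0]+H[1])/2
print('mid',m,'len',np.linalg.norm(v),'yaw',np.arctan2(v[1],v[0]))
R=Rn.from_euler('xyz',d['r']);P=d['P']
def tool(uv,z):
    o,dd=ray(p,uv); o=R.inv().apply(o-P); dd=R.inv().apply(dd); return o+dd*(z-o[2])/dd[2]
for z in (-.0196,):
    for n,uv in dict(topL=(241.7,102),topR=(266.3,102.5),botL=(243.3,346),botR=(263.3,346.3),foot=(158.7,103),footb=(160.7,148)).items(): print(n,np.round(tool(uv,z)*1000,1))
print(np.round(g[92:112,255],0)); print(np.round(g[335:356,254],0)); print(np.round(g[200,235:272],0));print(np.round(g[125,152:180],0))
```

```text
72 [np.float64(118.43055555555556), np.float64(105.97222222222223)] [0.6529839  0.25975317 0.083     ]
60 [np.float64(132.53333333333333), np.float64(222.28333333333333)] [0.53659198 0.20669259 0.083     ]
mid [0.59478794 0.23322288 0.083     ] len 0.1279160061842616 yaw 0.4277317315262743
topL [ 72.2  -3.  -19.6]
topR [ 72.    6.4 -19.6]
botL [-43.1  -3.6 -19.6]
botR [-43.3   6.3 -19.6]
foot [ 72.  -34.7 -19.6]
footb [ 54.7 -35.4 -19.6]
[ 38.  37.  39.  39.  40.  37.  40.  39.  44.  80. 143. 197. 220. 228.
 236. 242. 243. 243. 243. 243.]
[225. 226. 223. 225. 226. 225. 227. 225. 225. 224. 228. 249. 101.  29.
  34.  32.  24.  32.  34.  32.  31.]
[ 41.  39.  40.  38.  35.  30.  75.  88. 206. 236. 239. 237. 238. 234.
 234. 231. 231. 229. 229. 228. 226. 225. 224. 225. 224. 228. 220. 197.
 178. 147.  93.  39.  37.  34.  38.  34.  36.]
[ 96.  93.  96. 100. 100. 101.  81. 152. 255. 249. 245. 245. 244. 245.
 244. 243. 244. 246. 243. 223. 235. 246. 245. 245. 244. 244. 244. 244.]
```

Run:
```python
from h import *
d=np.load('w3.npz')
R=Rn.from_euler('xyz',d['r']); T=Rn.from_euler('xyz',[np.pi,0,.4277])
print(T.inv().apply(np.array([.6235,.1727,.0754])-d['P']), (R.inv()*T).as_rotvec())
```

```text
[ 0.00280812 -0.12984416  0.1244289 ] [-0.39975109 -0.00144913 -0.00117748]
```

>>> jog_arm:
  moves:
    - [0, 0, 0, -0.1, 0, 0]
    - [0, 0, 0, -0.1, 0, 0]
    - [0, 0, 0, -0.1, 0, 0]
    - [0, 0, 0, -0.1, -0.0014, -0.0012]
    - [0.0028, -0.01, 0.01, 0, 0, 0]
    - [0, -0.02, 0.02, 0, 0, 0]
    - [0, -0.02, 0.02, 0, 0, 0]
    - [0, -0.02, 0.02, 0, 0, 0]
    - [0, -0.02, 0.02, 0, 0, 0]
    - [0, -0.02, 0.02, 0, 0, 0]
    - [0, -0.01, 0.01, 0, 0, 0]
    - [0, -0.006, 0.004, 0, 0, 0]
    - [0, -0.004, 0, 0, 0, 0]
    - [0, 0, 0, 0, 0, 0]
    - [0, 0, 0, 0, 0, 0]
    - [0, 0, 0, 0, 0, 0]

```text
time: 7.9
ee_pos: [0.6258, 0.1689, 0.0762]
tool_rot: [3.14, -0.001, 0.422]
force: [-0.2, -0.4, -0.9]
gripper_width: 0.1
grip_force: 69.7
```

Run:
```python
from h import *
P,r,F,sd,im=avg(8); s=robot.state(); print(P,r,F,s['gripper_width'],s['grip_force'],s['time'])
R=Rn.from_euler('xyz',r); T=Rn.from_euler('xyz',[np.pi,0,.4277])
print(R.inv().apply(np.array([.6110,.2000,.0754])-P), (R.inv()*T).as_rotvec())
im2=im[:,:,::-1]; cv2.imwrite('pics/w4.png',cv2.resize(im2,None,fx=1.5,fy=1.5))
```

```text
[0.62474934 0.16978513 0.07542096] [3.14110448e+00 3.04096139e-04 4.22965423e-01] [ 0.05514061 -0.24099756 -1.41426409] 0.10071029964065947 69.6886932849884 8.3
[-1.35495284e-04 -3.31958563e-02  4.79615863e-06] [ 0.00048746  0.00030525 -0.0047345 ]
```

View pics/w4.png

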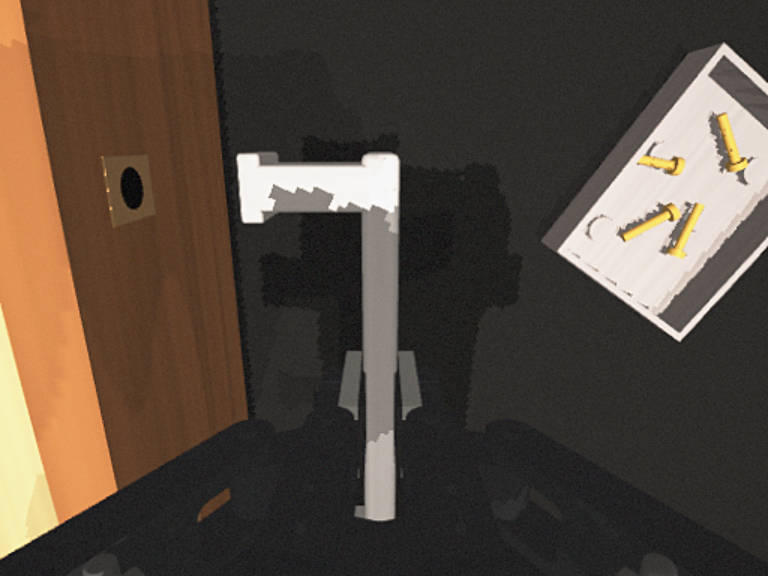

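One hole is visible at px (88,125), level with the foot (rows 102–148). I'll check this view numerically.

Run:
```python
from h import *
im=snapshot('wrist');p=camera_params('wrist');s=robot.state()
g=im.max(2);w=g[108:144,70:103];k=(w<40).astype(np.uint8);n,l,st,c=cv2.connectedComponentsWithStats(k);i=1+np.argmax(st[1:,4]);uv=c[i]+[70,108];print(uv,st[i])
h=atz(p,uv,.083);print('hole',h,'exp .6530 .2597')
ft=[atz(p,q,.095) for q in [(158.7,102.3),(160,148)]]; fc=(ft[0]+ft[1])/2
t=np.array([.910,.4148,0]);n=np.array([-.4148,.910,0])
print('foot',ft,'along',(h-fc)@t,'gap',(h-fc)@n,'width',(ft[0]-ft[1])@t)
```

```text
[ 87.65798046 125.01628664] [ 11   4  14  27 307]
hole [0.65263678 0.26060686 0.083     ] exp .6530 .2597
foot [array([0.67555128, 0.2326786 , 0.095     ]), array([0.65926801, 0.22639834, 0.095     ])] along -0.0005561399658184814 gap 0.03440001797791416 width 0.017422825678356478
```

The foot and hole agree along the front to 0.5 mm, with a gap of about 33–34 mm. I'll close in.

>>> jog_arm:
  moves:
    - [-0.0003, -0.004, 0, 0, 0, -0.0047]
    - [0, -0.006, 0, 0, 0, 0]
    - [0, -0.006, 0, 0, 0, 0]
    - [0, -0.005, 0, 0, 0, 0]
    - [0, -0.004, 0, 0, 0, 0]
    - [0, -0.002, 0, 0, 0, 0]
    - [0, -0.001, 0, 0, 0, 0]
    - [0, 0, 0, 0, 0, 0]
    - [0, 0, 0, 0, 0, 0]
    - [0, 0, 0, 0, 0, 0]

```text
time: 9.18
ee_pos: [0.6125, 0.1953, 0.0748]
tool_rot: [3.141, 0.001, 0.428]
force: [0.8, -0.5, -0.0]
gripper_width: 0.099
grip_force: 69.7
```

>>> jog_arm:
  moves:
    - [0, -0.001, 0, 0, 0, 0]
    - [0, -0.001, 0, 0, 0, 0]
    - [0, 0, 0, 0, 0, 0]
    - [0, 0, 0, 0, 0, 0]

```text
time: 9.52
ee_pos: [0.6114, 0.1978, 0.0748]
tool_rot: [-3.141, 0.001, 0.429]
force: [-0.4, 0.0, -1.1]
gripper_width: 0.1
grip_force: 69.7
```

>>> jog_arm:
  moves:
    - [0, -0.001, 0, 0, 0, 0]
    - [0, 0, 0, 0, 0, 0]
    - [0, 0, 0, 0, 0, 0]

```text
time: 9.77
ee_pos: [0.6109, 0.1987, 0.0749]
tool_rot: [-3.141, 0.001, 0.429]
force: [0.7, 0.2, -1.2]
gripper_width: 0.092
grip_force: 69.7
```

>>> jog_arm:
  moves:
    - [0, -0.001, 0, 0, 0, 0]
    - [0, 0, 0, 0, 0, 0]
    - [0, 0, 0, 0, 0, 0]

```text
time: 10.02
ee_pos: [0.6105, 0.1996, 0.0748]
tool_rot: [-3.141, 0.001, 0.429]
force: [-0.3, 0.3, -1.4]
gripper_width: 0.098
grip_force: 69.7
```

>>> jog_arm:
  moves:
    - [0, -0.001, 0, 0, 0, 0]
    - [0, 0, 0, 0, 0, 0]
    - [0, 0, 0, 0, 0, 0]

```text
time: 10.27
ee_pos: [0.6101, 0.2006, 0.0748]
tool_rot: [-3.141, 0.001, 0.429]
force: [-0.4, 0.0, -1.2]
gripper_width: 0.095
grip_force: 69.7
```

>>> jog_arm:
  moves:
    - [0, -0.001, 0, 0, 0, 0]
    - [0, 0, 0, 0, 0, 0]
    - [0, 0, 0, 0, 0, 0]

```text
time: 10.52
ee_pos: [0.6098, 0.2011, 0.0748]
tool_rot: [3.141, 0.001, 0.429]
force: [-0.2, 0.1, -1.4]
gripper_width: 0.098
grip_force: 69.6
```

>>> jog_arm:
  moves:
    - [0, -0.0005, 0, 0, 0, 0]
    - [0, 0, 0, 0, 0, 0]
    - [0, 0, 0, 0, 0, 0]

```text
time: 10.77
ee_pos: [0.6098, 0.2011, 0.0748]
tool_rot: [3.141, 0.001, 0.428]
force: [0.1, -2.6, -0.9]
gripper_width: 0.1
grip_force: 69.7
```

>>> jog_arm:
  moves:
    - [0, -0.0005, 0, 0, 0, 0]
    - [0, 0, 0, 0, 0, 0]
    - [0, 0, 0, 0, 0, 0]

```text
time: 11.02
ee_pos: [0.6098, 0.2011, 0.0749]
tool_rot: [3.14, 0.001, 0.428]
force: [1.4, -3.1, -1.3]
gripper_width: 0.095
grip_force: 69.7
```

>>> jog_arm:
  moves:
    - [0, -0.0005, 0, 0, 0, 0]
    - [0, 0, 0, 0, 0, 0]
    - [0, 0, 0, 0, 0, 0]

```text
time: 11.27
ee_pos: [0.6098, 0.2011, 0.0749]
tool_rot: [3.14, 0.001, 0.428]
force: [1.6, -4.9, -1.4]
gripper_width: 0.103
grip_force: 69.7
```

>>> jog_arm:
  moves:
    - [0, -0.0005, 0, 0, 0, 0]
    - [0, 0, 0, 0, 0, 0]
    - [0, 0, 0, 0, 0, 0]

```text
time: 11.52
ee_pos: [0.6098, 0.2011, 0.0749]
tool_rot: [3.139, 0.001, 0.428]
force: [2.4, -5.0, -1.3]
gripper_width: 0.1
grip_force: 69.7
```

Run:
```python
from h import *
P,r,F,sd,im=avg(8); print(P,r,F,'push',F@np.array([.4148,-.910,0]),robot.state()['time'],robot.state()['moment'])
im=snapshot('scene')
A=cv2.resize(im[145:190,285:375,::-1],None,fx=8,fy=8,interpolation=cv2.INTER_CUBIC)
cv2.imwrite('pics/s5.png',A)
```

```text
[0.60983197 0.20113885 0.07490229] [3.13889972e+00 1.13594881e-03 4.27611496e-01] [ 2.60041962 -5.09229728 -1.04967548] push 5.712644582685298 11.9167 [-1.12765095 -0.47585729  0.06526719]
```

View pics/s5.png

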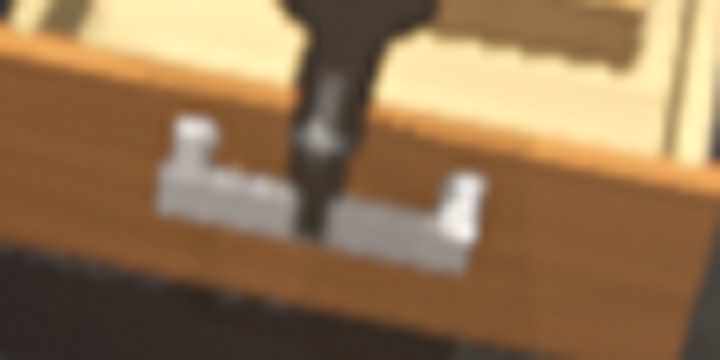

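The pull sits on the front with both feet over the holes (crop feet about (195,135) and (465,195)). The push is 5.7 N, so I'll bring it up to about 10 N.

>>> jog_arm:
  moves:
    - [0, -0.0005, 0, 0, 0, 0]
    - [0, 0, 0, 0, 0, 0]
    - [0, -0.0005, 0, 0, 0, 0]
    - [0, 0, 0, 0, 0, 0]
    - [0, 0, 0, 0, 0, 0]

```text
time: 12.38
ee_pos: [0.6098, 0.2011, 0.075]
tool_rot: [3.138, 0.001, 0.427]
force: [2.4, -5.3, -1.4]
gripper_width: 0.096
grip_force: 69.7
```

Run:
```python
from h import *
P,r,F,sd,im=avg(8); print(P,r,F,'push',F@np.array([.4148,-.910,0]),robot.state()['time'])
p=camera_params('scene');m=np.array([.5948,.2332,.083]);t=np.array([.910,.4148,0]);n=np.array([-.4148,.910,0]);z=np.array([0,0,1])
print((proj(p,[m+a*t-.042*n+b*z for a,b in [(-.073,-.012),(.073,-.012),(-.073,.012),(.073,.012)]])-[285,145]+.5)*8)
```

```text
[0.60982696 0.20113739 0.07494429] [3.13764632e+00 1.04377827e-03 4.27148291e-01] [ 3.03882412 -6.0525297  -1.30036594] push 6.768306276472112 12.7833
[[155.34742257 213.37113023]
 [462.82616829 277.06557295]
 [160.79598941 173.24441222]
 [472.0445257  236.84700296]]
```

>>> jog_arm:
  moves:
    - [0, -0.0005, 0, 0, 0, 0]
    - [0, -0.0005, 0, 0, 0, 0]
    - [0, -0.0005, 0, 0, 0, 0]
    - [0, -0.0005, 0, 0, 0, 0]
    - [0, -0.0005, 0, 0, 0, 0]
    - [0, 0, 0, 0, 0, 0]
    - [0, 0, 0, 0, 0, 0]
    - [0, 0, 0, 0, 0, 0]

```text
time: 13.45
ee_pos: [0.6098, 0.2011, 0.075]
tool_rot: [3.134, 0.001, 0.426]
force: [4.2, -8.4, -1.5]
gripper_width: 0.1
grip_force: 69.8
```

Run:
```python
from h import *
P,r,F,sd,im=avg(8); print(P,r,F,'push',F@np.array([.4148,-.910,0]),robot.state()['time'],robot.state()['grip_force'])
```

```text
[0.60983001 0.20114206 0.07502904] [3.13447175e+00 8.24081244e-04 4.26010691e-01] [ 4.07347723 -9.04703731 -1.06530695] push 9.922482305903307 13.85 69.75316643714905
```

>>> jog_arm:
  moves:
    - [0, 0, 0, 0, 0, 0]
    - [0, 0, 0, 0, 0, 0]
    - [0, 0, 0, 0, 0, 0]
    - [0, 0, 0, 0, 0, 0]
    - [0, 0, 0, 0, 0, 0]
    - [0, 0, 0, 0, 0, 0]
    - [0, 0, 0, 0, 0, 0]
    - [0, 0, 0, 0, 0, 0]
    - [0, 0, 0, 0, 0, 0]
    - [0, 0, 0, 0, 0, 0]
    - [0, 0, 0, 0, 0, 0]
    - [0, 0, 0, 0, 0, 0]
    - [0, 0, 0, 0, 0, 0]
    - [0, 0, 0, 0, 0, 0]

```text
time: 15.02
ee_pos: [0.6098, 0.2011, 0.0751]
tool_rot: [3.134, 0.001, 0.426]
force: [4.1, -9.3, -1.7]
gripper_width: 0.101
grip_force: 69.8
```

```bash
python3 -c "
from h import *
print(robot.state()['force']); print(ticket.sign_off())"
```

```text
[ 4.09793439 -9.3433477  -1.73276973]
the job is handed in; nothing more can be done
None
```

The longer pull is held level against the drawer front with its feet over the holes, to within about 1–2 mm by camera, pressed on with about 10 N; I handed the job in at about 15 s, but no verdict came back.

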